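# Fit the drain pan under an evaporator coil

### The arm

A 6-joint arm with a two-finger parallel gripper is mounted at the origin on the work surface. World frame = base frame: x ahead of the robot, y to its left, z up, the work surface at z = 0. Lengths are in m, angles in rad, forces in N, time in s.
With the tool pointing down it reaches from about 0.35 to 0.8 m from the base axis. Payload 7.3 kg.
Tool frame: the origin (TCP) lies on the centre line of the jaws, within the pads' length; the fingertips stand 17 mm ahead of it and the grasp point (between the pads) lies 2 mm behind it; z points along the fingers, y is the line along which they close (so a half turn about z gives the same grasp; the last joint's range is limited). The gripper opens to 85 mm and grips with 20 to 120 N. Pads are 22 mm wide; open, the fingers measure 114 mm over their backs; the gripper's body (76 mm by 85 mm) begins 54 mm behind the grasp point. The pads swing forward as they close: fully open they stand 13 mm farther back than shut.
Start: joints at [-1.442, 0.342, 1.524, -0, 1.275, -0.146], TCP at [0.142, -0.505, 0.248] pointing down, gripper open.
Joint ranges: [-2.53, 2.53], [-0.77, 2.02], [0.04, 2.7], [-1, 4.14], [0.28, 2.66], [-3.11, 3.11]. Speed limits (rad/s): [2.57, 2.57, 3.14, 3.14, 3.14, 3.14].

### API

Orientations are given as a unit quaternion [x, y, z, w].
In Python, from rig import manip gives the robot as it stands. The module is installed in compiled form; this text tells all that it offers.
- The arm moves only by the tool jog_arm, never from a script. Its argument "plan" is a list of rows, each a list of 3 entries, a list of its own where there are three numbers: the shift along the world's x, y, z each as a share of 0.3 m, from -1 to 1, then the turn, a rotation vector about the world's x, y, z each as a share of 2 pi rad, from -1 to 1, then the opening, from -1 (shut) to 1 (fully open), so that 0 is half open. In form: [[[dx, dy, dz], [wx, wy, wz], hand], ...]. A call has 1 to 5 rows; each row is the pose to reach, as a shift and turn from the pose commanded when the call began, turning the shorter way round; what a row does not reach only later rows make up. A row lasts 1/8 s, in which the tool goes at most 62.5 mm and 10.7 degrees, less where a joint would pass 70% of its speed; a pose out of reach is approached as far as the arm can. A call with a number of a shift or a turn outside -1 to 1 is refused whole. A call with a gripper value outside its range is refused whole. The fingers move at their own pace and stop on an object; "newtons" is the grip in N (left out, the last holds). Time passes only in rows, so rows that repeat a pose let the fingers close. It gives the time, the measured TCP pose, the force, the opening and the grip force at its end, in the units of the state.
- manip.get_state(): the state, without advancing time (a new reading comes with each control period).
- manip.capture(name): name is "side" or "top"; returns a dict with "img" (384x512x3 uint8, blue, green, red), "z_map" (384x512 float32, m along the optical axis (not along the pixel's ray), 0 where there is no reading), "fx", "fy", "cx", "cy" (pixels), "k1" (the pictures are not rectified: a ray, as slopes to the right and down, at radius r is drawn at 1 + k1 r^2 times it, then the intrinsics apply), "origin" and "rotation" of the camera in the world. Camera axes: x right, y down, z forward; pixel columns grow to the right and rows downward; lengths in m; the calibration is good to about 2 mm. A picture is of the moment at which its call begins.
- manip.close_job(): hands the job in; it is judged then, once.
Trained networks look in a picture, given as the dict that the camera call returned (one of the last four; its "shot" number tells which), for a name from the list of things; names that differ only in an ending like _2 or _b are one class to them, and where a whole thing is asked for, a point or a joint stands for the part that bears it (a point fixed in the world has none). Each returns a list of dicts, best first, with "confidence" (0 to 1); they miss things now and then, are a little off and sometimes report something else, mostly with a low value. They report only what shows in the picture. A call takes as long as a camera call.
- manip.boxes_of(picture, thing): "point" ([x, y, z] in m, in the coordinates of the camera as it stood for that picture, good to about 4 mm: the middle of the surface that is visible of it).
The state is a dict: "time_s": time; "joint_positions": joint angles; "joint_vel": joint speeds; "joint_torque": joint torques, N m; "position": TCP position; "eef_rot": TCP orientation; "contact_force": force on the tool from outside, world axes, zero at the start; "ft_torque": the same for the moment, N m; "opening": finger opening in m; "grip_force": force on a finger pad.
Only numpy, scipy, OpenCV 4.12 (cv2) and the standard library are available. Lean on these libraries where they do the work, as an engineer would, in place of code of your own. Each camera call takes 0.05 s, during which the arm holds its last target. There are 200 camera calls.

### The job

Fit the drain pan: slide it flat along the bench, spring tongue first, under the finned coil, never touching the delicate fins, and push it gently home until the tongue has snapped between the spring rollers and the pan stops firmly against the catch. Then swing the keeper arm in until its post rests against the front of the pan, and leave the other things on the bench where they are.

Things in the scene. Friction and masses are not known exactly. Their poses are not given: they have to be found in the camera images.
- pan: Loose shallow grey plastic drain pan, open on top, 0.3 to 0.6 kg, 190 mm long (its x, the way it goes in) by 230 mm wide (its y). Origin: centre of the underside. Floor 4 mm thick; side and rear walls 30 mm high, 4 mm thick. A drain spout 18 mm thick sticks out 22 mm forward (-x) of the front wall at y = +85 mm, 4 to 22 mm up. It slides on the bench.
- pan_grip (a point): Middle of the top edge of the pan's front wall (pan frame x = -90 mm, y = 0, z = 36 mm). This wall, at the pan's -x end, is 10 mm thick (x = -95 to -85 mm) and 36 mm high and can be pinched from above.
- pan_tongue (a point): Centre of the round head of the steel tongue on the pan's rear wall (pan frame x = +113.3 mm, y = 0, z = 17 mm). The head is upright, 10 mm across, 12 mm high; a neck 7 mm wide joins it to the rear wall (outer face at x = +95 mm).
- unit: Fixed evaporator section standing on the bench: two upright sheet-metal end plates, the finned coil between them. Origin: on the bench below the middle of the coil's front face; x points inward, the way the pan goes in; z up. The home pan has the unit's direction (x along x) and y about 0; its origin then lies at x = -46 to -10 mm, differing from unit to unit: find it by feel.
- unit_catch (a point): Middle setting of the twin-roller spring catch (unit frame x = 67 mm, y = 0, z = 17 mm). The catch is bolted through slotted holes, its stop face anywhere within +-18 mm in x of this point; the true setting is not measured. On the pan's last 14 mm the rollers resist, up to about 5 N on top of the pan's 1 to 3 N of friction; after 7 mm this drops, then the rear wall meets a hard stop. Over 16 N bends it.
- unit_mouth (a point): Middle of the mouth between the end plates, on the bench (unit frame x = -30 mm, y = 0). Here the plates' inner faces begin, at y = +-119 mm (4 mm room each side of the pan), running inward to x = 125 mm; in front, lead-in flares 45 mm high open to y = +-132 mm at x = -61 mm.
- coil: Finned aluminium coil block of the unit, fixed to it. Origin: below the middle of its front face, at the level of its underside, 46 mm above the bench; it reaches from there 66 mm inward (x), +-119 mm in y and 132 mm up. The fins are delicate: neither pan nor robot may touch them.
- roller_left (a joint): How far the catch's left (+y) spring roller is pushed aside, m: 0 at rest, about 0.0025 as the tongue's head passes, about 0.001 (0 to 0.0019, the two together 0.002) when the head has snapped through and the rollers hold the neck. Spring force 2.2 N at rest, 0.5 N per mm more.
- roller_right (a joint): The same for the right (-y) roller.
- keeper (a joint): Angle of the keeper arm, rad: 0 = lying across the mouth (along the unit's +y from its pivot); 1.57 = open, pointing away from the unit (along the unit's -x); range -0.75 to 2.1. Its post meets the front of the home pan at an angle between 0 and -0.6, depending on how deep the pan sits. It stays where it is left; turning it takes about 1 N at the post.
- keeper_pivot (a point): The keeper's pivot, upright axis, at x = -148 mm, y = -136 mm in the unit's frame. The steel arm is 8 mm thick, 15 to 27 mm above the bench.
- keeper_post (a point): Top of the keeper's upright round finger post, 12 mm thick, from 15 up to 75 mm above the bench, 68 mm from the pivot. Best pushed with the fingertips, above the pan (36 mm high): the post turns with the arm.
- spanner: Bystander: steel spanner, 190 mm, lying near the unit. Origin about its middle.
- screwdriver: Bystander: screwdriver, 200 mm, lying. Origin about its middle.
- fan_motor: Bystander: grey fan motor, 90 mm across (118 mm over its lugs), 70 mm high plus shaft. Origin under its centre.
- tin: Bystander: plain metal tin, 66 mm across, 85 mm high. Origin under its centre.
- mug: Bystander: white mug, 80 mm across, 90 mm high. Origin under its centre.
- valve: Bystander: brass service valve, about 60 mm long, 44 mm high. Origin under its block.
- screw_bin: Bystander: black two-part screw bin, 100 x 140 x 50 mm. Origin under its centre.

How it is judged:
By the outcome, as a careful person would: the job done as asked, in the order asked, and still so for the second after the job is handed in, with the robot touching nothing.
It also fails if it takes over 54 s, if anything falls off the work surface, if the arm or the gripper's body presses on something with over 40 N, if the wrist force passes 120 N, or if a joint passes its speed limit or range.

## Working session

There is one attempt and no reset: what is moved stays moved. The work goes in short steps, Python scripts to look and compute and a tool call to move; the robot and the scene stay as the last step left them, time stands still between calls to the robot, and variables do not carry over. Pictures are saved under pics/ and viewed, at most 10 in all, crops included, and the job is handed in when it is done.

Besides the shell and the picture viewer there is one more tool, called after "Call:" in YAML: its name, and indented under it one key for each argument. jog_arm: Moves the arm, as the interface text tells. Shift numbers are shares of 0.3 m and turn numbers shares of 2 pi rad, none past 1 either way. Its arguments: {"type":"object","properties":{"plan":{"type":"array"},"newtons":{"type":"number"}},"required":["plan"]}

```bash
mkdir -p pics; cat > h.py <<'E'
import numpy as np, cv2
from rig import manip
def world(c,p): return np.array(c["origin"])+np.array(c["rotation"])@np.array(p)
def cloud(c):
    z=c["z_map"];h,w=z.shape;u,v=np.meshgrid(np.arange(w),np.arange(h))
    a=(u-c["cx"])/c["fx"];b=(v-c["cy"])/c["fy"];x,y=a.copy(),b.copy()
    for _ in range(8):
        s=1+c["k1"]*(x*x+y*y);x,y=a/s,b/s
    P=np.stack([x*z,y*z,z],-1)@np.array(c["rotation"]).T+np.array(c["origin"])
    P[z==0]=np.nan
    return P
def px(c,P):
    q=np.array(c["rotation"]).T@(np.array(P)-np.array(c["origin"]));x,y=q[:2]/q[2];s=1+c["k1"]*(x*x+y*y)
    return c["fx"]*x*s+c["cx"],c["fy"]*y*s+c["cy"]
E
python3 - <<'E'
from h import *
for n in("top","side"):
    c=manip.capture(n);cv2.imwrite(f"pics/{n}0.png",c["img"])
    print(n,c["origin"],np.round(c["rotation"],3).tolist(),c["fx"])
    for t in"pan pan_grip pan_tongue unit unit_catch unit_mouth coil keeper keeper_pivot keeper_post spanner screwdriver fan_motor tin mug valve screw_bin".split():
        print(t,[(np.round(world(c,d["point"]),3).tolist(),round(d["confidence"],2)) for d in manip.boxes_of(c,t)[:2]])
s=manip.get_state();print(s)
E
```

```text
top [ 0.39889904 -0.04073466  1.2648879 ] [-0.7, 0.711, -0.042, 0.057] 419.8970993152819Traceback (most recent call last):
  File "<stdin>", line 6, in <module>
  File "h.py", line 3, in world
    def world(c,p): return np.array(c["origin"])+np.array(c["rotation"])@np.array(p)
                                                 ~~~~~~~~~~~~~~~~~~~~~~~^~~~~~~~~~~~
ValueError: matmul: Input operand 1 has a mismatch in its core dimension 0, with gufunc signature (n?,k),(k,m?)->(n?,m?) (size 3 is different from 4)
```

```bash
sed -i 's/np.array(c\["rotation"\])/Rm(c)/g; 2a from scipy.spatial.transform import Rotation as R\ndef Rm(c): return R.from_quat(c["rotation"]).as_matrix()' h.py
python3 - <<'E'
from h import *
for n in("top","side"):
    c=manip.capture(n);cv2.imwrite(f"pics/{n}0.png",c["img"])
    print(n,c["origin"],np.round(Rm(c)[:,2],3).tolist(),c["fx"])
    for t in"pan pan_grip pan_tongue unit unit_catch unit_mouth coil keeper keeper_pivot keeper_post spanner screwdriver fan_motor tin mug valve screw_bin".split():
        print(t,[(np.round(world(c,d["point"]),3).tolist(),round(d["confidence"],2)) for d in manip.boxes_of(c,t)[:2]])
s=manip.get_state();print(s)
E
```

```text
top [ 0.39889904 -0.04073466  1.2648879 ] [0.141, 0.02, -0.99] 419.8970993152819
pan [([0.443, -0.251, 0.008], 0.62), ([0.513, -0.552, 0.045], 0.24)]
pan_grip [([0.444, -0.255, 0.005], 0.89), ([0.455, 0.282, 0.188], 0.49)]
pan_tongue [([0.443, -0.258, 0.001], 0.62)]
unit [([0.458, 0.284, 0.184], 0.66), ([0.613, 0.104, 0.025], 0.6)]
unit_catch [([0.452, 0.285, 0.183], 0.72), ([0.446, 0.262, 0.081], 0.17)]
unit_mouth [([0.45, 0.283, 0.183], 0.97)]
coil [([0.515, -0.555, 0.046], 0.61), ([0.446, 0.267, 0.084], 0.59)]
keeper [([0.451, 0.282, 0.179], 0.36)]
keeper_pivot [([0.666, -0.366, 0.073], 0.47), ([0.61, 0.103, 0.025], 0.45)]
keeper_post []
spanner [([0.704, 0.243, 0.005], 0.75)]
screwdriver [([0.763, -0.157, 0.027], 0.8), ([0.605, 0.104, 0.025], 0.36)]
fan_motor [([0.668, -0.368, 0.072], 0.89)]
tin [([0.604, 0.106, 0.026], 0.67), ([0.389, -0.455, 0.084], 0.65)]
mug [([0.514, -0.553, 0.047], 0.72), ([0.493, 0.478, 0.002], 0.37)]
valve [([0.381, 0.44, 0.024], 0.69)]
screw_bin [([0.497, 0.477, 0.004], 0.97)]
side [-0.14759868  0.84016564  0.95761953] [0.518, -0.593, -0.617] 401.9815717
[... 767 characters left out ...]
, 'joint_positions': array([-1.44200477e+00,  3.41985995e-01,  1.52411847e+00,  4.37296746e-06,
        1.27541728e+00, -1.45992191e-01]), 'joint_vel': array([-0.00060601,  0.0010508 , -0.00011821, -0.00037741,  0.00114304,
       -0.00078556]), 'joint_torque': array([-8.90189767e-04, -4.33561921e+01, -2.46271384e+01, -2.21936821e-04,
        2.89836116e-04, -9.81880390e-06]), 'position': array([ 0.1424799 , -0.50530004,  0.24832232]), 'eef_rot': array([9.90576661e-01, 1.36959403e-01, 1.78682463e-06, 3.54706611e-05]), 'contact_force': array([ 0.45528955, -0.39462796, -0.37158082]), 'ft_torque': array([-0.02393012, -0.01735567,  0.0322749 ]), 'grip_force': 0.0, 'opening': 0.08562207322191424}
```

View pics/top0.png

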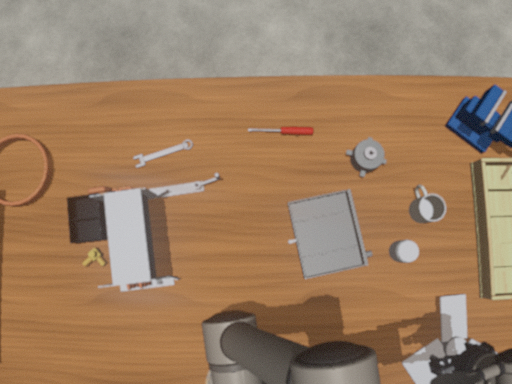

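View pics/side0.png

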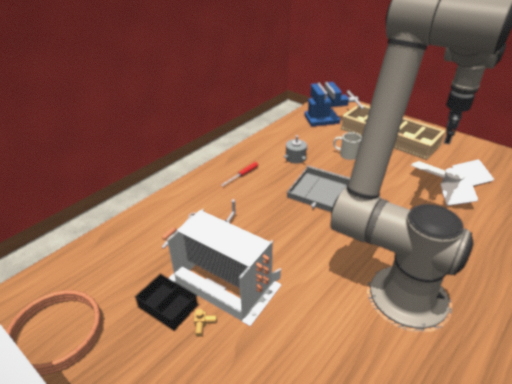

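```bash
python3 - <<'E'
from h import *
out=[]
for n in("top",):
    c=manip.capture(n);P=cloud(c);np.save("P_top.npy",P)
    im=c["img"]
    a=cv2.resize(im[170:300,80:240],None,fx=4,fy=4,interpolation=cv2.INTER_CUBIC)
    cv2.imwrite("pics/cu.png",a)
    a=cv2.resize(im[170:300,270:400],None,fx=4,fy=4,interpolation=cv2.INTER_CUBIC)
    cv2.imwrite("pics/cp.png",a)
c=manip.capture("side");Q=cloud(c);np.save("P_side.npy",Q)
for A,nm in((P,"top"),(Q,"side")):
    A=A.reshape(-1,3)
    for lab,xr,yr,zr in(("unit top",(.3,.75),(.05,.45),(.165,.2)),("pan walls",(.3,.6),(-.42,-.1),(.022,.05)),("keeper",(.5,.7),(0.,.2),(.04,.1)),("bench",(.4,.6),(-.1,0),(-.03,.03))):
        m=(A[:,0]>xr[0])&(A[:,0]<xr[1])&(A[:,1]>yr[0])&(A[:,1]<yr[1])&(A[:,2]>zr[0])&(A[:,2]<zr[1])
        B=A[m]
        if len(B)<5: print(nm,lab,len(B));continue
        r=cv2.minAreaRect(B[:,:2].astype(np.float32));print(nm,lab,len(B),np.round(r[0],4),np.round(r[1],4),round(r[2],2),"z",np.round(np.percentile(B[:,2],[5,50,95]),4),"box",np.round(cv2.boxPoints(r),3).tolist())
E
```

```text
top unit top 3645 [0.4443 0.3143] [0.2718 0.1562] 7.55 z [0.1798 0.1834 0.187 ] box [[0.29899999499320984, 0.37400001287460327], [0.3199999928474426, 0.21899999678134918], [0.5889999866485596, 0.2549999952316284], [0.5690000057220459, 0.4099999964237213]]
top pan walls 666 [ 0.4453 -0.2499] [0.2304 0.2352] 10.91 z [0.0237 0.0308 0.0382] box [[0.3100000023841858, -0.15600000321865082], [0.3540000021457672, -0.3869999945163727], [0.5809999704360962, -0.3440000116825104], [0.5360000133514404, -0.11299999803304672]]
top keeper 22 [0.6173 0.0735] [0.0123 0.0099] 49.96 z [0.0456 0.0693 0.0758] box [[0.6100000143051147, 0.07199999690055847], [0.6169999837875366, 0.06599999964237213], [0.625, 0.07500000298023224], [0.6169999837875366, 0.08100000023841858]]
top bench 2179 [ 0.4999 -0.0501] [0.1998 0.0999] 0.08 z [-0.005  -0.0009  0.0032] box [[0.4000000059604645, -0.0], [0.4000000059604645, -0.10000000149011612], [0.6000000238418579, -0.10000000149011612], [0.6000000238418579, -0.0]]
side unit top 2681 [0.445  0.3169] [0.2678 0.1604] 6.76 z [0.1752 0.183  0.1858] box [[0.30300000309944153, 0.
[... 172 characters left out ...]
4696 -0.2342] [0.1801 0.2195] 10.67 z [0.0227 0.0285 0.037 ] box [[0.3610000014305115, -0.14300000667572021], [0.4009999930858612, -0.35899999737739563], [0.578000009059906, -0.32499998807907104], [0.5379999876022339, -0.10999999940395355]]
side keeper 34 [0.6181 0.0742] [0.0106 0.0138] 87.39 z [0.0441 0.06   0.0752] box [[0.6110000014305115, 0.0689999982714653], [0.625, 0.0689999982714653], [0.625, 0.07900000363588333], [0.6110000014305115, 0.07999999821186066]]
side bench 1013 [ 0.4999 -0.05  ] [0.0999 0.1996] 89.98 z [-0.0045 -0.0009  0.0025] box [[0.4000000059604645, -0.10000000149011612], [0.6000000238418579, -0.10000000149011612], [0.6000000238418579, -0.0], [0.4000000059604645, -0.0]]
```

View pics/cu.png

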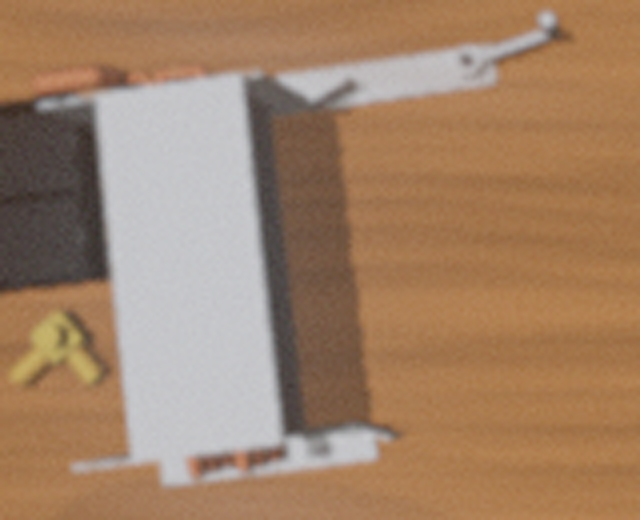

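View pics/cp.png

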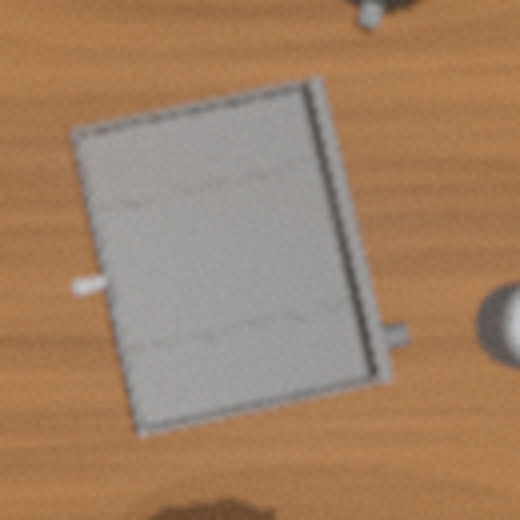

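```bash
python3 - <<'E'
from h import *
c=manip.capture("top")
def ray(u,v,z):
    a=(u-c["cx"])/c["fx"];b=(v-c["cy"])/c["fy"];x,y=a,b
    for _ in range(8):
        s=1+c["k1"]*(x*x+y*y);x,y=a/s,b/s
    d=Rm(c)@[x,y,1];o=np.array(c["origin"]);return o+d*(z-o[2])/d[2]
U=lambda x,y,z:ray(80+(x+.5)/4-.5,170+(y+.5)/4-.5,z)
V=lambda x,y,z:ray(270+(x+.5)/4-.5,170+(y+.5)/4-.5,z)
f=lambda l,p:print(l,np.round(p,4))
a=U(352,84,.045);b=U(396,435,.045);f("flares",a);f("",b);d=a-b;f("len,yaw",[np.hypot(*d[:2]),np.degrees(np.arctan2(d[1],d[0]))])
f("pivot?",U(468,62,.03));f("post",U(547,18,.075))
for q in((75,130,.03),(142,432,.03),(385,380,.036),(318,80,.036)): f("pan corner",V(*q))
f("tongue tip",V(74,287,.02));f("spout tip",V(410,334,.022))
P=np.r_[np.load("P_top.npy").reshape(-1,3),np.load("P_side.npy").reshape(-1,3)]
# unit-frame marginals
for yaw in (96.5,97.2,98):
  t=np.radians(yaw);ex=np.array([np.cos(t),np.sin(t)]);ey=np.array([-ex[1],ex[0]])
  B=P[(P[:,2]>.168)&(P[:,2]<.2)&(P[:,0]<.7)&(P[:,0]>.25)&(P[:,1]>.1)&(P[:,1]<.5)]
  q=(B[:,:2]-[.445,.315]);X=q@ex;Y=q@ey
  print(yaw,"X",np.round(np.percentile(X,[0,.5,2,5,95,98,99.5,100]),3),"Y",np.round(np.percentile(Y,[0,.5,2,5,95,98,99.5,100]),3))
print(np.histogram(X,bins=np.arange(-.09,.1,.01)));print(np.histogram(Y,bins=np.arange(-.14,.15,.01)))
E
```

```text
flares [0.5781 0.2192 0.045 ]
 [0.3215 0.1852 0.045 ]
len,yaw [0.2588 7.5492]
pivot? [0.5953 0.1348 0.03  ]
post [0.6193 0.0711 0.075 ]
pan corner [ 0.5395 -0.1375  0.03  ]
pan corner [ 0.3182 -0.1806  0.03  ]
pan corner [ 0.3517 -0.3584  0.036 ]
pan corner [ 0.5728 -0.3186  0.036 ]
tongue tip [ 0.4242 -0.1345  0.02  ]
spout tip [ 0.3843 -0.3822  0.022 ]
96.5 X [-0.081 -0.068 -0.064 -0.061  0.038  0.062  0.076  0.083] Y [-0.134 -0.13  -0.123 -0.112  0.124  0.128  0.13   0.134]
97.2 X [-0.079 -0.067 -0.064 -0.061  0.037  0.062  0.075  0.081] Y [-0.135 -0.131 -0.123 -0.112  0.124  0.128  0.13   0.134]
98 X [-0.08  -0.067 -0.064 -0.06   0.037  0.061  0.074  0.08 ] Y [-0.136 -0.131 -0.124 -0.112  0.124  0.128  0.13   0.134]
(array([  0,  21, 318, 575, 568, 571, 579, 594, 575, 583, 601, 631, 376,
        71,  77,  70,  62,   0]), array([-9.00000000e-02, -8.00000000e-02, -7.00000000e-02, -6.00000000e-02,
       -5.00000000e-02, -4.00000000e-02, -3.00000000e-02, -2.00000000e-02,
       -1.00000000e-02, -4.16333634e-17,  1.00000000e-02,  2.00000000e-02,
        3.00000000e-02,  4.00000000e-02,  5.00000000e-02,  6.00000000e-02,
        7.00000000e-02,  8.00000000e-02,  9.00000000e-02]))
(array([ 46, 161, 198, 225, 216, 225, 220, 222, 228, 230, 227, 229, 240,
       237, 233, 247, 230, 244, 243, 245, 245, 248, 254, 256, 257, 258,
       387,  21,   0]), array([-1.40000000e-01, -1.30000000e-01, -1.20000000e-01, -1.10000000e-01,
       -1.00000000e-01, -9.00000000e-02, -8.00000000e-02, -7.00000000e-02,
       -6.00000000e-02, -5.00000000e-02, -4.00000000e-02, -3.00000000e-02,
       -2.00000000e-02, -1.00000000e-02,  1.11022302e-16,  1.00000000e-02,
        2.00000000e-02,  3.00000000e-02,  4.00000000e-02,  5.00000000e-02,
        6.00000000e-02,  7.00000000e-02,  8.00000000e-02,  9.00000000e-02,
        1.00000000e-01,  1.10000000e-01,  1.20000000e-01,  1.30000000e-01,
        1.40000000e-01,  1.50000000e-01]))
```

Call:
jog_arm:
  plan:
    - [[0.2, 0.11, 0], [0, 0, -0.014], 0]
    - [[0.4, 0.22, 0], [0, 0, -0.014], 0]
    - [[0.6, 0.32, 0], [0, 0, -0.014], 0]
    - [[0.8, 0.43, 0], [0, 0, -0.014], 0]
    - [[1, 0.53, 0], [0, 0, -0.014], 0]
  newtons: 40

```text
time_s: 2.68
position: [0.42, -0.3575, 0.2485]
eef_rot: [0.996, 0.093, 0.0, 0.0]
contact_force: [-0.0, -1.4, 1.1]
opening: 0.0429
grip_force: 0.0
```

```bash
python3 - <<'E'
from h import *
s=manip.get_state();print(s["time_s"],s["position"],s["eef_rot"],s["opening"])
c=manip.capture("side")
print(px(c,[.4413,.2635,0]))
im=c["img"][190:330,130:300];cv2.imwrite("pics/su.png",cv2.resize(im,None,fx=4,fy=4,interpolation=cv2.INTER_CUBIC))
t=np.radians(97.5);ex=np.array([np.cos(t),np.sin(t),0]);ey=np.array([-ex[1],ex[0],0]);O=np.array([.4413,.2635,0])
for n,q in dict(flL=(-61,132,45),flR=(-61,-132,45),plL=(-30,119,45),plR=(-30,-119,45),piv=(-148,-136,27),coilL=(0,119,46),coilR=(0,-119,46)).items():
    p=np.array(q)/1e3;u,v=px(c,O+p[0]*ex+p[1]*ey+[0,0,p[2]]);print(n,round((u-130)*4+1.5),round((v-190)*4+1.5))
E
```

```text
2.675 [ 0.42004497 -0.35749388  0.24851307] [9.95644757e-01 9.32277382e-02 1.17816829e-04 3.04886327e-04] 0.04293889943457319
(np.float64(234.0882593654572), np.float64(272.69199234468465))
flL 608 313
flR 327 178
plL 572 333
plR 316 208
piv 388 132
coilL 550 359
coilR 292 230
```

View pics/su.png

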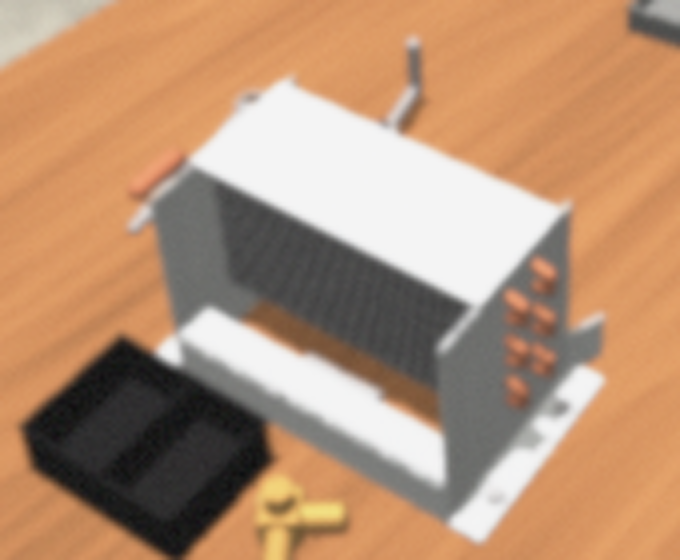

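Call:
jog_arm:
  plan:
    - [[0.14, 0.072, -0.15], [0, 0, 0], 0]
    - [[0.14, 0.072, -0.35], [0, 0, 0], 0]
    - [[0.14, 0.072, -0.54], [0, 0, 0], 0]
    - [[0.14, 0.072, -0.68], [0, 0, 0], 0]
    - [[0.14, 0.072, -0.73], [0, 0, 0], 0]

```text
time_s: 3.35
position: [0.4593, -0.336, 0.0269]
eef_rot: [0.996, 0.093, -0.001, -0.002]
contact_force: [-1.3, -0.3, 0.6]
opening: 0.0426
grip_force: 0.0
```

```bash
python3 - <<'E'
from h import *
s=manip.get_state();print(s["time_s"],s["position"],s["eef_rot"],s["opening"])
c=manip.capture("side")
u,v=map(int,px(c,[.46,-.33,.04]));print(u,v)
im=c["img"][max(v-60,0):v+60,u-75:u+75];cv2.imwrite("pics/sg.png",cv2.resize(im,None,fx=4,fy=4,interpolation=cv2.INTER_CUBIC))
E
```

```text
3.35 [ 0.45930702 -0.33601079  0.02686722] [ 0.9956343   0.09331323 -0.00148004 -0.00166982] 0.042602347842222055
333 173
```

View pics/sg.png

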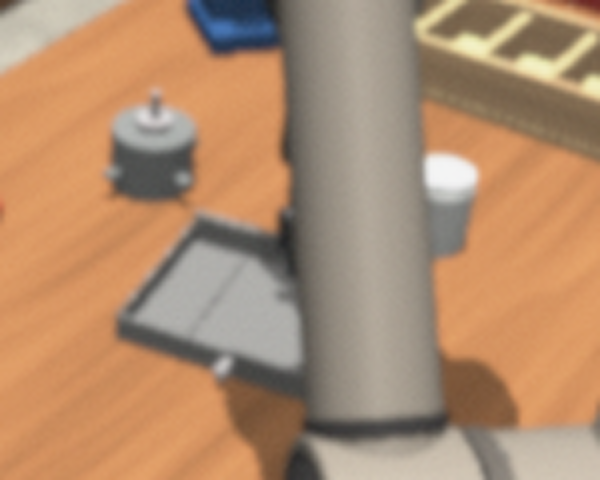

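Call:
jog_arm:
  plan:
    - [[0, 0, 0], [0, 0, 0], -1]
    - [[0, 0, 0], [0, 0, 0], -1]
    - [[0, 0, 0], [0, 0, 0], -1]
    - [[0, 0, 0], [0, 0, 0], -1]
    - [[0, 0, 0], [0, 0, 0], -1]
  newtons: 40

```text
time_s: 4.03
position: [0.4614, -0.3382, 0.0315]
eef_rot: [0.996, 0.093, 0.001, 0.002]
contact_force: [0.1, -1.2, 7.1]
opening: 0.009
grip_force: 41.5
```

```bash
cat > pan.py <<'E'
from h import *
c=manip.capture("top");P=cloud(c).reshape(-1,3)
s=manip.get_state();p=s["position"];print(s["time_s"],p,np.round(s["eef_rot"],4),s["contact_force"],s["opening"],s["grip_force"])
q=R.from_quat(s["eef_rot"]).as_matrix()[:,1];print("tool y deg",np.degrees(np.arctan2(q[1],q[0]))%180)
t=np.arctan2(q[1],q[0])%np.pi;ex=np.array([np.cos(t),np.sin(t)])
ctr=p[:2]+.09*ex
d=P[:,:2]-ctr
B=P[(np.hypot(*d.T)<.17)&(P[:,2]>.022)&(P[:,2]<.034)&(d@ex>-.07)]
r=cv2.minAreaRect(B[:,:2].astype(np.float32));print(r,np.round(cv2.boxPoints(r),4).tolist())
cv2.imwrite("pics/t_%.0f.png"%(s["time_s"]*100),c["img"])
E
python3 pan.py
```

```text
4.075 [ 0.46137566 -0.3381882   0.0314657 ] [0.9956 0.0934 0.0014 0.0018] [-0.85845171 -1.47816217  7.05595121] 0.009127029680914604 41.49646997451782
tool y deg 100.71337121102742
((0.5358667373657227, -0.1963871866464615), (0.08652942627668381, 0.19223788380622864), 42.13812255859375) [[0.439300000667572, -0.15410000085830688], [0.5683000087738037, -0.29670000076293945], [0.6323999762535095, -0.2386000007390976], [0.5034999847412109, -0.09610000252723694]]
```

Call:
jog_arm:
  plan:
    - [[0, 0, 0.007], [0, 0, 0], -1]
    - [[0.01, 0.1, 0.007], [0, 0, -0.002], -1]
    - [[0.02, 0.25, 0.007], [0, 0, -0.004], -1]
    - [[0.03, 0.4, 0.007], [0, 0, -0.006], -1]
    - [[0.04, 0.5, 0.007], [0, 0, -0.009], -1]

```text
time_s: 4.7
position: [0.4721, -0.1851, 0.0316]
eef_rot: [0.998, 0.065, -0.0, -0.0]
contact_force: [-0.3, -1.9, -3.1]
opening: 0.009
grip_force: 40.2
```

Call:
jog_arm:
  plan:
    - [[0, 0.12, 0], [0, 0, 0], -1]
    - [[0.01, 0.26, 0], [0, 0, 0], -1]
    - [[0.02, 0.38, 0], [0, 0, 0], -1]
    - [[0.02, 0.46, 0], [0, 0, 0], -1]
    - [[0.02, 0.46, 0], [0, 0, 0], -1]

```text
time_s: 5.32
position: [0.478, -0.0473, 0.0315]
eef_rot: [0.998, 0.066, -0.0, -0.0]
contact_force: [0.4, 1.0, -3.2]
opening: 0.0094
grip_force: 40.3
```

```bash
python3 pan.py; ls pics; python3 -c "
import cv2,glob
f=max(glob.glob('pics/t_*.png'),key=lambda s:int(s[7:-4]));i=cv2.imread(f)[150:310,120:320];cv2.imwrite('pics/stage.png',cv2.resize(i,None,fx=4,fy=3.75,interpolation=cv2.INTER_CUBIC))"
```

```text
5.375 [ 0.47819052 -0.0482922   0.03149207] [ 9.978e-01  6.600e-02 -2.000e-04 -0.000e+00] [-0.09217316  0.74939185 -2.46875426] 0.00892782798831709 40.26788771152496
tool y deg 97.56908594557724
((0.49011415243148804, 0.10835075378417969), (0.1492464244365692, 0.2776777446269989), 67.40013885498047) [[0.33329999446868896, 0.09279999881982803], [0.5896000266075134, -0.013899999670684338], [0.6470000147819519, 0.12389999628067017], [0.3905999958515167, 0.2305999994277954]]
cp.png
cu.png
sg.png
side0.png
su.png
t_408.png
t_538.png
top0.png
```

View pics/stage.png

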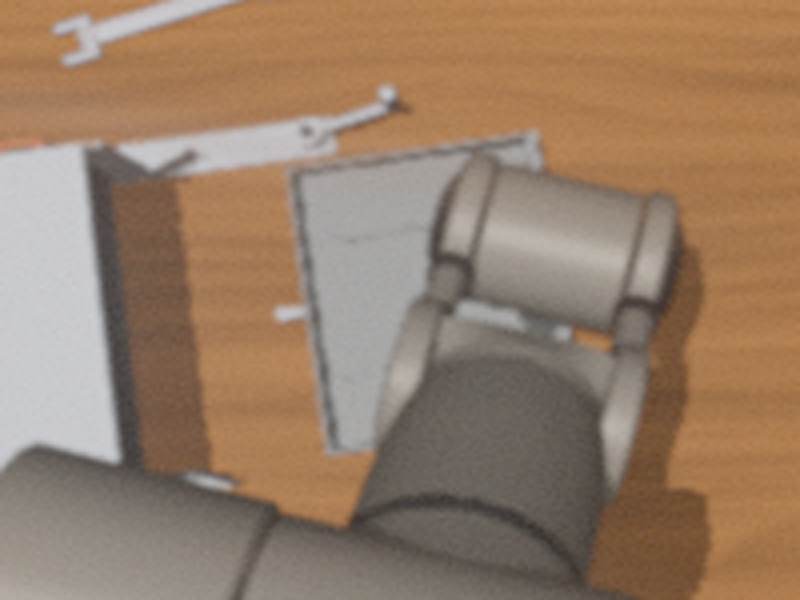

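```bash
cat >> h.py <<'E'
def ray(c,u,v,z):
    a=(u-c["cx"])/c["fx"];b=(v-c["cy"])/c["fy"];x,y=a,b
    for _ in range(8):
        s=1+c["k1"]*(x*x+y*y);x,y=a/s,b/s
    d=Rm(c)@[x,y,1];o=np.array(c["origin"]);return o+d*(z-o[2])/d[2]
E
python3 - <<'E'
from h import *
c=manip.capture("top")
S=lambda x,y,z:ray(c,120+(x+.5)/4-.5,150+(y+.5)/3.75-.5,z)
a=S(290,172,.03);b=S(330,451,.03);t=S(275,315,.023);fu=S(198,152,.045);fl=S(239,486,.045);pv=S(310,131,.027)
rf=S(536,132,.036)
d=a-b;print("rear",a,b,np.degrees(np.arctan2(d[1],d[0])),np.hypot(*d[:2]))
print("rear mid",(a+b)/2,"tongue",t,"front right",rf)
d=fu-fl;print("fl",fu,fl,(fu+fl)/2,np.degrees(np.arctan2(d[1],d[0])),np.hypot(*d[:2]),"piv",pv)
th=np.radians(97.5);ex=np.array([np.cos(th),np.sin(th)]);ey=np.array([-ex[1],ex[0]])
for n,p in dict(rear=(a+b)/2,tongue=t,ra=a,rb=b,fu=fu,fl=fl,piv=pv,tcp=manip.get_state()["position"]).items():
    q=p[:2]-[.4413,.2635];print(n,np.round([q@ex,q@ey],4))
E
```

```text
rear [0.56427329 0.14821796 0.03      ] [0.34470749 0.11870427 0.03      ] 7.655719288353272 0.22154051194591415
rear mid [0.45449039 0.13346112 0.03      ] tongue [0.45128825 0.16026631 0.023     ] front right [ 0.59217117 -0.03565899  0.036     ]
fl [0.57936948 0.21467903 0.045     ] [0.31906444 0.18298009 0.045     ] [0.44921696 0.19882956 0.045     ] 6.943071646896016 0.26222803150820795 piv [0.59748784 0.13370632 0.027     ]
rear [-0.1306  0.0039]
tongue [-0.1037  0.0036]
ra [-0.1303 -0.1069]
rb [-0.1309  0.1147]
fu [-0.0664 -0.1305]
fl [-0.0639  0.1317]
piv [-0.1491 -0.1379]
tcp [-0.3146  0.0042]
```

Call:
jog_arm:
  plan:
    - [[0.0, 0.03, 0], [0, 0, -0.001], -1]
    - [[-0.005, 0.08, 0], [0, 0, -0.001], -1]
    - [[-0.01, 0.13, 0], [0, 0, -0.001], -1]
    - [[-0.015, 0.18, 0], [0, 0, -0.001], -1]
    - [[-0.018, 0.204, 0], [0, 0, -0.001], -1]

```text
time_s: 6.05
position: [0.4728, 0.0134, 0.0315]
eef_rot: [0.998, 0.063, -0.0, 0.0]
contact_force: [-0.2, -0.8, -3.4]
opening: 0.0089
grip_force: 40.4
```

Call:
jog_arm:
  plan:
    - [[-0.005, 0.04, 0], [0, 0, 0], -1]
    - [[-0.01, 0.08, 0], [0, 0, 0], -1]
    - [[-0.015, 0.12, 0], [0, 0, 0], -1]
    - [[-0.018, 0.15, 0], [0, 0, 0], -1]
    - [[-0.018, 0.15, 0], [0, 0, 0], -1]

```text
time_s: 6.68
position: [0.4674, 0.0581, 0.0315]
eef_rot: [0.998, 0.062, -0.0, -0.0]
contact_force: [-0.3, 2.1, -1.0]
opening: 0.0094
grip_force: 40.6
```

Call:
jog_arm:
  plan:
    - [[-0.004, 0.03, 0], [0, 0, 0], -1]
    - [[-0.008, 0.065, 0], [0, 0, 0], -1]
    - [[-0.012, 0.1, 0], [0, 0, 0], -1]
    - [[-0.016, 0.13, 0], [0, 0, 0], -1]
    - [[-0.018, 0.145, 0], [0, 0, 0], -1]

```text
time_s: 7.3
position: [0.4621, 0.1014, 0.0314]
eef_rot: [0.998, 0.062, 0.0, 0.0]
contact_force: [0.3, -2.6, -1.3]
opening: 0.0092
grip_force: 40.6
```

```bash
python3 - <<'E'
from h import *
c=manip.capture("side");s=manip.get_state();print(s["position"],s["contact_force"],s["ft_torque"])
im=c["img"][190:330,130:300];cv2.imwrite("pics/su2.png",cv2.resize(im,None,fx=4,fy=4,interpolation=cv2.INTER_CUBIC))
E
```

```text
[0.46202146 0.10168378 0.03145314] [-0.70995096  2.51810603 -1.01806282] [ 0.35768627 -0.0913598   0.00429124]
```

View pics/su2.png

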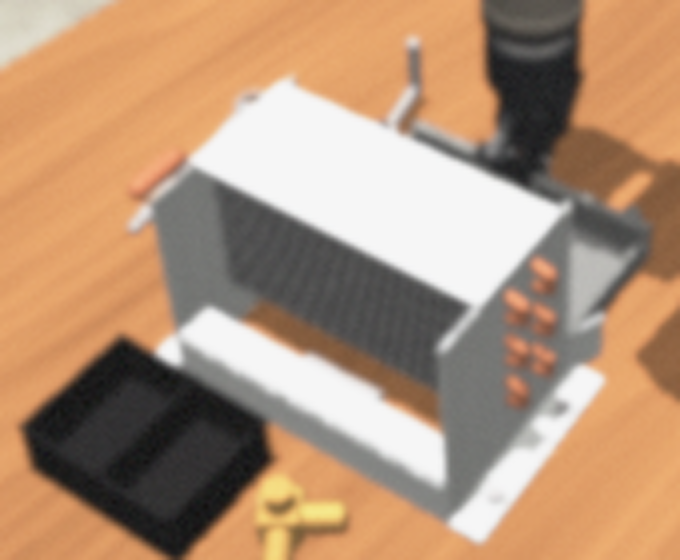

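Call:
jog_arm:
  plan:
    - [[-0.001, 0.005, 0], [0, 0, 0], -1]
    - [[-0.001, 0.01, 0], [0, 0, 0], -1]
    - [[-0.002, 0.015, 0], [0, 0, 0], -1]
    - [[-0.002, 0.02, 0], [0, 0, 0], -1]
    - [[-0.003, 0.025, 0], [0, 0, 0], -1]

```text
time_s: 7.98
position: [0.4614, 0.1082, 0.0314]
eef_rot: [0.998, 0.062, 0.0, 0.0]
contact_force: [0.3, -2.4, -0.1]
opening: 0.0093
grip_force: 40.7
```

Call:
jog_arm:
  plan:
    - [[-0.001, 0.005, 0], [0, 0, 0], -1]
    - [[-0.001, 0.01, 0], [0, 0, 0], -1]
    - [[-0.002, 0.015, 0], [0, 0, 0], -1]
    - [[-0.002, 0.02, 0], [0, 0, 0], -1]

```text
time_s: 8.48
position: [0.4606, 0.1143, 0.0315]
eef_rot: [0.998, 0.062, -0.0, 0.0]
contact_force: [0.1, -2.8, 0.5]
opening: 0.0089
grip_force: 40.8
```

Call:
jog_arm:
  plan:
    - [[-0.001, 0.005, 0], [0, 0, 0], -1]
    - [[-0.001, 0.01, 0], [0, 0, 0], -1]
    - [[-0.002, 0.015, 0], [0, 0, 0], -1]
    - [[-0.002, 0.019, 0], [0, 0, 0], -1]

```text
time_s: 8.98
position: [0.46, 0.12, 0.0314]
eef_rot: [0.998, 0.062, -0.0, 0.0]
contact_force: [0.6, -2.7, 2.1]
opening: 0.0089
grip_force: 40.9
```

Call:
jog_arm:
  plan:
    - [[-0.001, 0.005, 0], [0, 0, 0], -1]
    - [[-0.001, 0.01, 0], [0, 0, 0], -1]
    - [[-0.002, 0.015, 0], [0, 0, 0], -1]
    - [[-0.002, 0.019, 0], [0, 0, 0], -1]

```text
time_s: 9.48
position: [0.4594, 0.1257, 0.0314]
eef_rot: [0.998, 0.062, -0.0, 0.0]
contact_force: [0.4, -2.7, 0.7]
opening: 0.0088
grip_force: 41.0
```

Call:
jog_arm:
  plan:
    - [[-0.001, 0.005, 0], [0, 0, 0], -1]
    - [[-0.001, 0.01, 0], [0, 0, 0], -1]
    - [[-0.002, 0.015, 0], [0, 0, 0], -1]
    - [[-0.002, 0.019, 0], [0, 0, 0], -1]

```text
time_s: 9.98
position: [0.4589, 0.1314, 0.0314]
eef_rot: [0.998, 0.062, -0.0, 0.0]
contact_force: [0.0, -3.9, 2.7]
opening: 0.0089
grip_force: 41.0
```

Call:
jog_arm:
  plan:
    - [[0, 0.003, 0], [0, 0, 0], -1]
    - [[-0.001, 0.006, 0], [0, 0, 0], -1]
    - [[-0.001, 0.009, 0], [0, 0, 0], -1]

```text
time_s: 10.35
position: [0.4586, 0.134, 0.0315]
eef_rot: [0.998, 0.062, 0.0, 0.0]
contact_force: [0.1, -3.8, 2.4]
opening: 0.0092
grip_force: 41.0
```

Call:
jog_arm:
  plan:
    - [[0, 0.003, 0], [0, 0, 0], -1]
    - [[-0.001, 0.006, 0], [0, 0, 0], -1]
    - [[-0.001, 0.01, 0], [0, 0, 0], -1]

```text
time_s: 10.72
position: [0.4583, 0.137, 0.0314]
eef_rot: [0.998, 0.062, -0.0, 0.0]
contact_force: [-0.6, -4.7, 2.7]
opening: 0.0088
grip_force: 41.1
```

Call:
jog_arm:
  plan:
    - [[0, 0.003, 0], [0, 0, 0], -1]
    - [[-0.001, 0.006, 0], [0, 0, 0], -1]
    - [[-0.001, 0.009, 0], [0, 0, 0], -1]

```text
time_s: 11.1
position: [0.458, 0.1397, 0.0314]
eef_rot: [0.998, 0.062, 0.0, 0.0]
contact_force: [0.1, -4.0, 2.4]
opening: 0.0094
grip_force: 41.1
```

Call:
jog_arm:
  plan:
    - [[0, 0.003, 0], [0, 0, 0], -1]
    - [[-0.001, 0.006, 0], [0, 0, 0], -1]
    - [[-0.001, 0.009, 0], [0, 0, 0], -1]

```text
time_s: 11.48
position: [0.4577, 0.1424, 0.0314]
eef_rot: [0.998, 0.062, 0.0, 0.0]
contact_force: [0.6, -4.6, 4.0]
opening: 0.0089
grip_force: 41.2
```

Call:
jog_arm:
  plan:
    - [[0, 0.003, 0.003], [0, 0, 0], -1]
    - [[-0.001, 0.006, 0.003], [0, 0, 0], -1]
    - [[-0.001, 0.009, 0.003], [0, 0, 0], -1]

```text
time_s: 11.85
position: [0.4569, 0.1452, 0.032]
eef_rot: [0.998, 0.062, -0.001, 0.0]
contact_force: [-0.7, -2.9, -1.8]
opening: 0.009
grip_force: 40.3
```

Call:
jog_arm:
  plan:
    - [[0, 0.003, 0], [0, 0, 0], -1]
    - [[-0.001, 0.006, 0], [0, 0, 0], -1]
    - [[-0.001, 0.009, 0], [0, 0, 0], -1]

```text
time_s: 12.22
position: [0.4569, 0.1473, 0.0321]
eef_rot: [0.998, 0.062, -0.0, 0.0]
contact_force: [-0.0, -4.5, -4.0]
opening: 0.0088
grip_force: 40.2
```

```bash
python3 - <<'E'
from h import *
c=manip.capture("side");s=manip.get_state();print(s["position"],s["contact_force"],s["ft_torque"])
a=c["img"][230:300,170:260];b=c["img"][180:280,200:300]
cv2.imwrite("pics/z.png",np.hstack([cv2.resize(a,(480,373),interpolation=cv2.INTER_CUBIC),cv2.resize(b,(320,373))]))
E
```

```text
[0.45685721 0.14737884 0.03213304] [ 0.52515197 -4.09544426 -2.56790932] [-0.90254621 -0.15689171 -0.0145845 ]
```

View pics/z.png

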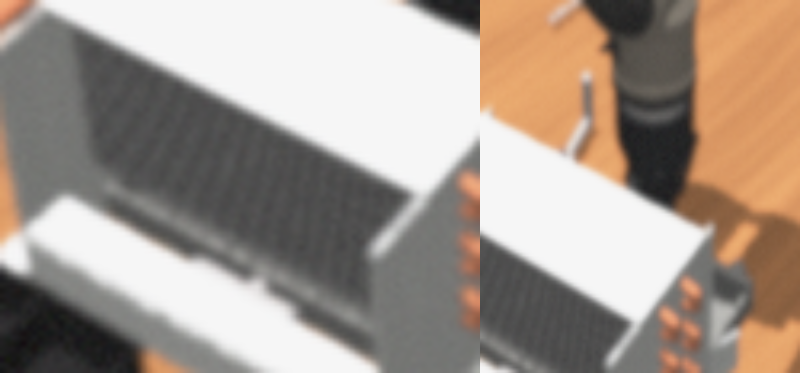

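Call:
jog_arm:
  plan:
    - [[0, 0.003, 0], [0, 0, 0], -1]
    - [[-0.001, 0.006, 0], [0, 0, 0], -1]
    - [[-0.001, 0.008, 0], [0, 0, 0], -1]

```text
time_s: 12.65
position: [0.4567, 0.1503, 0.0323]
eef_rot: [0.998, 0.062, -0.0, 0.0]
contact_force: [0.6, -2.2, -3.7]
opening: 0.0093
grip_force: 40.2
```

Call:
jog_arm:
  plan:
    - [[0, 0.003, 0], [0, 0, 0], -1]
    - [[-0.001, 0.006, 0], [0, 0, 0], -1]
    - [[-0.001, 0.008, 0], [0, 0, 0], -1]

```text
time_s: 13.02
position: [0.4564, 0.1528, 0.0323]
eef_rot: [0.998, 0.062, -0.0, -0.0]
contact_force: [-0.5, -1.2, -4.0]
opening: 0.0089
grip_force: 40.2
```

Call:
jog_arm:
  plan:
    - [[0, 0.003, 0], [0, 0, 0], -1]
    - [[-0.001, 0.006, 0], [0, 0, 0], -1]
    - [[-0.001, 0.008, 0], [0, 0, 0], -1]

```text
time_s: 13.4
position: [0.4561, 0.1552, 0.0324]
eef_rot: [0.998, 0.062, 0.0, -0.0]
contact_force: [-0.6, 0.2, -3.8]
opening: 0.0093
grip_force: 40.1
```

Call:
jog_arm:
  plan:
    - [[0, 0.002, 0], [0, 0, 0], -1]
    - [[-0.001, 0.004, 0], [0, 0, 0], -1]
    - [[-0.001, 0.006, 0], [0, 0, 0], -1]

```text
time_s: 13.78
position: [0.4558, 0.1569, 0.0323]
eef_rot: [0.998, 0.062, -0.0, -0.0]
contact_force: [-0.1, 1.2, -4.2]
opening: 0.0094
grip_force: 40.2
```

Call:
jog_arm:
  plan:
    - [[0, 0.002, -0.003], [0, 0, 0], -1]
    - [[-0.001, 0.004, -0.003], [0, 0, 0], -1]
    - [[-0.001, 0.006, -0.003], [0, 0, 0], -1]

```text
time_s: 14.15
position: [0.4557, 0.1583, 0.0315]
eef_rot: [0.998, 0.062, 0.0, 0.0]
contact_force: [0.0, -6.2, -1.8]
opening: 0.0093
grip_force: 40.4
```

Call:
jog_arm:
  plan:
    - [[0, 0.0015, 0], [0, 0, 0], -1]
    - [[0, 0.003, 0], [0, 0, 0], -1]
    - [[0, 0.003, 0], [0, 0, 0], -1]

```text
time_s: 14.52
position: [0.4557, 0.1583, 0.0315]
eef_rot: [0.998, 0.062, -0.0, 0.001]
contact_force: [-0.3, -9.4, -2.1]
opening: 0.0091
grip_force: 40.5
```

Call:
jog_arm:
  plan:
    - [[0, -0.006, 0], [0, 0, 0], -1]
    - [[0, -0.006, 0], [0, 0, 0], -0.2]
    - [[0, -0.006, 0], [0, 0, 0], -0.2]
    - [[0, -0.006, 0], [0, 0, 0], -0.2]
    - [[0, -0.006, 0], [0, 0, 0], -0.2]

```text
time_s: 15.15
position: [0.4556, 0.1578, 0.0315]
eef_rot: [0.998, 0.062, 0.0, 0.0]
contact_force: [0.3, -0.2, 0.7]
opening: 0.0344
grip_force: 0.0
```

Call:
jog_arm:
  plan:
    - [[0, 0, 0.05], [0, 0, 0], -0.2]
    - [[0, 0, 0.2], [0, 0, 0], -0.2]
    - [[0, 0, 0.35], [0, 0, 0], -0.2]
    - [[0, 0, 0.35], [0, 0, 0], -1]

```text
time_s: 15.65
position: [0.4577, 0.1581, 0.1406]
eef_rot: [0.998, 0.062, 0.004, -0.0]
contact_force: [0.3, -1.0, 0.1]
opening: 0.0172
grip_force: 0.0
```

```bash
python3 - <<'E'
from h import *
s=manip.get_state();print(s["time_s"],s["position"],s["contact_force"],s["opening"],s["joint_positions"])
for n in("side","top"):
    c=manip.capture(n);P=cloud(c).reshape(-1,3)
    m=(abs(P[:,0]-.615)<.035)&(abs(P[:,1]-.075)<.035)&(P[:,2]>.04)&(P[:,2]<.09);B=P[m];print(n,len(B),B.mean(0) if len(B) else 0)
    # front wall of pan
    m=(abs(P[:,0]-.46)<.1)&(abs(P[:,1]-.155)<.04)&(P[:,2]>.026)&(P[:,2]<.046);B=P[m]
    if len(B)>5:
        print("front wall",len(B),B.min(0),B.max(0),np.polyfit(B[:,0],B[:,1],1))
E
```

```text
15.65 [0.45774615 0.15812691 0.14060451] [ 0.34325035 -1.01068195  0.06494429] 0.017202737031751618 [ 1.74250051e-01  3.85894687e-01  1.79211751e+00 -1.11112143e-04
  9.55180259e-01  1.62098597e+00]
side 35 [0.61717326 0.07477808 0.05866356]
front wall 26 [0.36040724 0.14149237 0.02613628] [0.38044142 0.15399331 0.03821243] [0.16674521 0.08785306]
top 22 [0.61649351 0.07249898 0.06656967]
front wall 123 [0.36214971 0.1253172  0.02613907] [0.55985972 0.17482869 0.04093272] [0.12280039 0.10010909]
```

Call:
jog_arm:
  plan:
    - [[0.15, -0.07, 0], [0, 0, 0], -1]
    - [[0.32, -0.14, 0], [0, 0, 0], -1]
    - [[0.5, -0.21, 0], [0, 0, 0], -1]
    - [[0.64, -0.275, 0], [0, 0, 0], -1]
    - [[0.64, -0.275, 0], [0, 0, 0], -1]

```text
time_s: 16.38
position: [0.6489, 0.0732, 0.1339]
eef_rot: [0.998, 0.061, -0.001, 0.0]
contact_force: [-1.0, -0.3, 0.5]
opening: 0.0002
grip_force: 0.0
```

Call:
jog_arm:
  plan:
    - [[0, 0, -0.1], [0, 0, 0], -1]
    - [[0, 0, -0.2], [0, 0, 0], -1]
    - [[0, 0, -0.25], [0, 0, 0], -1]
    - [[0, 0, -0.25], [0, 0, 0], -1]

```text
time_s: 16.88
position: [0.6463, 0.0755, 0.0601]
eef_rot: [0.998, 0.062, -0.002, -0.0]
contact_force: [0.4, -0.2, 0.8]
opening: 0.0
grip_force: 0.0
```

```bash
cat > k.py <<'E'
from h import *
t=np.radians(97.1);ex=np.array([np.cos(t),np.sin(t)]);ey=np.array([-ex[1],ex[0]]);pv=np.array([.596,.1335])
post=lambda a:pv+.068*(-np.sin(a)*ex+np.cos(a)*ey)
p=manip.get_state()["position"][:2]
def sh(q):return np.round((q-p)/.3,3).tolist()
E
python3 - <<'E'
from k import *
print(p,post(1.8))
for a in np.arange(1.8,.5,-.1): print(round(a,2),sh(post(a)-.017*ey))
E
```

```text
[0.64629894 0.07551921] [0.61951637 0.06969576]
1.8 [-0.033, -0.012]
1.7 [-0.055, -0.019]
1.6 [-0.077, -0.024]
1.5 [-0.099, -0.026]
1.4 [-0.122, -0.026]
1.3 [-0.145, -0.024]
1.2 [-0.167, -0.02]
1.1 [-0.188, -0.013]
1.0 [-0.209, -0.004]
0.9 [-0.229, 0.007]
0.8 [-0.248, 0.019]
0.7 [-0.265, 0.034]
0.6 [-0.281, 0.05]
```

Call:
jog_arm:
  plan:
    - [[-0.033, -0.012, 0], [0, 0, 0], -1]
    - [[-0.066, -0.022, 0], [0, 0, 0], -1]
    - [[-0.1, -0.026, 0], [0, 0, 0], -1]
    - [[-0.135, -0.025, 0], [0, 0, 0], -1]
    - [[-0.17, -0.02, 0], [0, 0, 0], -1]

```text
time_s: 17.5
position: [0.596, 0.0692, 0.0618]
eef_rot: [0.998, 0.062, 0.0, 0.0]
contact_force: [1.0, 1.1, 0.7]
opening: 0.0004
grip_force: 0.8
```

Call:
jog_arm:
  plan:
    - [[-0.02, 0.007, 0], [0, 0, 0], -1]
    - [[-0.04, 0.016, 0], [0, 0, 0], -1]
    - [[-0.06, 0.027, 0], [0, 0, 0], -1]
    - [[-0.08, 0.04, 0], [0, 0, 0], -1]
    - [[-0.098, 0.054, 0], [0, 0, 0], -1]

```text
time_s: 18.12
position: [0.567, 0.0859, 0.0614]
eef_rot: [0.998, 0.062, 0.0, -0.0]
contact_force: [2.0, 1.4, -1.9]
opening: 0.0003
grip_force: 1.5
```

```bash
cat > post.py <<'E'
from k import *
s=manip.get_state();print(s["time_s"],s["position"],s["contact_force"])
for n in("side","top"):
    c=manip.capture(n);P=cloud(c).reshape(-1,3)
    d=P[:,:2]-pv;r=np.hypot(*d.T);B=P[(r>.05)&(r<.085)&(P[:,2]>.032)&(P[:,2]<.08)]
    d=B[:,:2]-pv;a=np.arctan2(-(d@ex),d@ey);h,e=np.histogram(a,np.arange(-1,2.2,.1));print(n,[(round(x,1),int(k)) for x,k in zip(e,h) if k])
E
python3 post.py
```

```text
18.125 [0.56699835 0.08586499 0.06136611] [ 2.04023416  1.42571146 -1.87033514]
side [(np.float64(0.4), 3), (np.float64(0.5), 35), (np.float64(0.6), 22), (np.float64(0.7), 7)]
top [(np.float64(-1.0), 4), (np.float64(-0.9), 6), (np.float64(-0.8), 9), (np.float64(-0.7), 11), (np.float64(-0.6), 5), (np.float64(0.5), 3), (np.float64(0.6), 2)]
```

```bash
python3 - <<'E'
from k import *
P0=post(.58)
print("away",sh(p-.012*ey),sh(p-.012*ey-.034*ex),sh(P0-.032*ex))
for a in (.6,.4,.2,0,-.1,-.2,-.3,-.4,-.45,-.5,-.55): print(a,sh(post(a)-.0205*ex))
E
```

```text
away [0.04, 0.005] [0.054, -0.108] [-0.061, -0.095]
0.6 [-0.063, -0.06]
0.4 [-0.09, -0.023]
0.2 [-0.108, 0.018]
0 [-0.118, 0.062]
-0.1 [-0.12, 0.085]
-0.2 [-0.119, 0.107]
-0.3 [-0.116, 0.13]
-0.4 [-0.111, 0.152]
-0.45 [-0.108, 0.163]
-0.5 [-0.104, 0.173]
-0.55 [-0.1, 0.184]
```

Call:
jog_arm:
  plan:
    - [[0.045, 0.005, 0], [0, 0, 0], -1]
    - [[0.054, -0.06, 0], [0, 0, 0], -1]
    - [[0.054, -0.108, 0], [0, 0, 0], -1]
    - [[0, -0.102, 0], [0, 0, 0], -1]
    - [[-0.061, -0.095, 0], [0, 0, 0], -1]

```text
time_s: 18.85
position: [0.5479, 0.0554, 0.0612]
eef_rot: [0.998, 0.061, -0.0, 0.0]
contact_force: [0.2, 0.1, 0.7]
opening: -0.0001
grip_force: 0.0
```

Call:
jog_arm:
  plan:
    - [[-0.005, 0.03, 0], [0, 0, 0], -1]
    - [[-0.027, 0.07, 0], [0, 0, 0], -1]
    - [[-0.047, 0.113, 0], [0, 0, 0], -1]
    - [[-0.057, 0.15, 0], [0, 0, 0], -1]
    - [[-0.059, 0.18, 0], [0, 0, 0], -1]

```text
time_s: 19.48
position: [0.5311, 0.112, 0.0614]
eef_rot: [0.998, 0.062, 0.0, -0.0]
contact_force: [-0.1, -1.4, -0.6]
opening: -0.0001
grip_force: 0.6
```

```bash
python3 post.py; python3 - <<'E'
from k import *
for a in (-.1,-.2,-.3,-.4,-.45,-.5,-.55,-.6): print(a,sh(post(a)-.0205*ex))
E
```

```text
19.475 [0.53105335 0.11199632 0.06140622] [-0.13333236 -1.3911594  -0.57746068]
side [(np.float64(-0.3), 6), (np.float64(-0.2), 20), (np.float64(-0.1), 13), (np.float64(-0.0), 20), (np.float64(0.1), 11), (np.float64(0.2), 4)]
top []
-0.1 [-0.003, -0.002]
-0.2 [-0.002, 0.02]
-0.3 [0.001, 0.043]
-0.4 [0.006, 0.065]
-0.45 [0.009, 0.076]
-0.5 [0.013, 0.086]
-0.55 [0.017, 0.097]
-0.6 [0.022, 0.107]
```

Call:
jog_arm:
  plan:
    - [[-0.002, 0.015, 0], [0, 0, 0], -1]
    - [[0, 0.03, 0], [0, 0, 0], -1]
    - [[0.002, 0.045, 0], [0, 0, 0], -1]
    - [[0.004, 0.055, 0], [0, 0, 0], -1]
    - [[0.006, 0.063, 0], [0, 0, 0], -1]

```text
time_s: 20.2
position: [0.533, 0.1299, 0.0614]
eef_rot: [0.998, 0.062, -0.0, 0.0]
contact_force: [-0.5, -1.3, -0.5]
opening: 0.0002
grip_force: 0.4
```

Call:
jog_arm:
  plan:
    - [[0.001, 0.004, 0], [0, 0, 0], -1]
    - [[0.002, 0.008, 0], [0, 0, 0], -1]
    - [[0.003, 0.012, 0], [0, 0, 0], -1]

```text
time_s: 20.58
position: [0.5339, 0.1334, 0.0614]
eef_rot: [0.998, 0.062, -0.0, 0.0]
contact_force: [-0.5, -1.3, 0.2]
opening: 0.0002
grip_force: 0.4
```

Call:
jog_arm:
  plan:
    - [[0.0005, 0.003, 0], [0, 0, 0], -1]
    - [[0.001, 0.006, 0], [0, 0, 0], -1]

```text
time_s: 20.82
position: [0.5342, 0.1352, 0.0614]
eef_rot: [0.998, 0.062, 0.0, 0.0]
contact_force: [-1.7, -0.5, -0.3]
opening: -0.0002
grip_force: 0.4
```

Call:
jog_arm:
  plan:
    - [[0.0005, 0.003, 0], [0, 0, 0], -1]
    - [[0.001, 0.006, 0], [0, 0, 0], -1]

```text
time_s: 21.08
position: [0.5345, 0.1369, 0.0614]
eef_rot: [0.998, 0.062, -0.0, 0.0]
contact_force: [-0.1, -3.3, -0.7]
opening: -0.0003
grip_force: 1.8
```

Call:
jog_arm:
  plan:
    - [[0, 0.003, 0], [0, 0, 0], -1]
    - [[0, 0.004, 0], [0, 0, 0], -1]
    - [[0, 0.004, 0], [0, 0, 0], -1]

```text
time_s: 21.45
position: [0.5347, 0.1377, 0.0614]
eef_rot: [0.998, 0.062, 0.0, 0.0]
contact_force: [1.2, -5.4, -0.6]
opening: -0.0
grip_force: 2.6
```

Call:
jog_arm:
  plan:
    - [[0.002, -0.02, 0], [0, 0, 0], -1]
    - [[0.01, -0.08, 0], [0, 0, 0], -1]
    - [[0.02, -0.16, 0.1], [0, 0, 0], -1]
    - [[0.02, -0.3, 0.3], [0, 0, 0], -1]
    - [[0.02, -0.5, 0.5], [0, 0, 0], -1]

```text
time_s: 22.08
position: [0.5404, 0.0094, 0.1893]
eef_rot: [0.998, 0.062, 0.0, -0.0]
contact_force: [1.0, -0.5, -0.1]
opening: 0.0001
grip_force: 0.0
```

Call:
jog_arm:
  plan:
    - [[-0.1, -0.2, 0], [0, 0, 0], -1]
    - [[-0.15, -0.4, 0], [0, 0, 0], -1]
    - [[-0.2, -0.6, 0], [0, 0, 0], -1]
    - [[-0.25, -0.8, 0], [0, 0, 0], -1]
    - [[-0.25, -0.8, 0], [0, 0, 0], -1]

```text
time_s: 22.7
position: [0.464, -0.2335, 0.1877]
eef_rot: [0.998, 0.059, 0.0, 0.0]
contact_force: [0.6, 0.8, 0.1]
opening: 0.0001
grip_force: 0.0
```

```bash
python3 post.py; python3 - <<'E'
from k import *
c=manip.capture("top");d=manip.capture("side")
a=cv2.resize(c["img"][160:300,90:240],(600,560),interpolation=cv2.INTER_CUBIC)[:, :400+200]
b=cv2.resize(d["img"][180:320,200:250],(200,560),interpolation=cv2.INTER_CUBIC)
cv2.imwrite("pics/fin.png",np.hstack([a,b]))
P=cloud(c).reshape(-1,3);m=(P[:,0]>.35)&(P[:,0]<.51)&(abs(P[:,1]-.155)<.03)&(P[:,2]>.026)&(P[:,2]<.046);B=P[m];print(np.polyfit(B[:,0],B[:,1],1),len(B))
E
```

```text
22.7 [ 0.46395257 -0.23347856  0.1876664 ] [0.5626682  0.84575516 0.10331039]
side [(np.float64(-0.6), 5), (np.float64(-0.5), 5)]
top [(np.float64(-1.0), 4), (np.float64(-0.9), 7), (np.float64(-0.8), 9), (np.float64(-0.7), 12), (np.float64(-0.6), 12), (np.float64(-0.5), 15), (np.float64(-0.4), 6)]
[0.13157408 0.0972716 ] 211
```

View pics/fin.png

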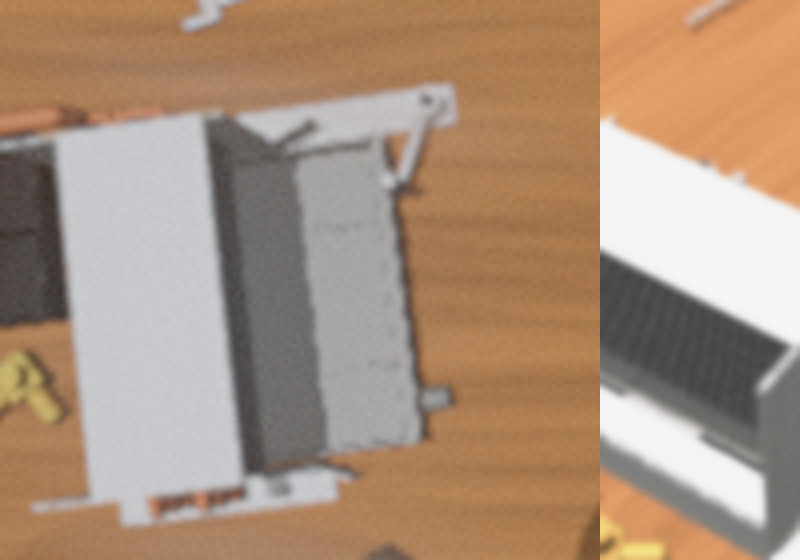

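```bash
python3 -c "
from rig import manip
print(manip.close_job())"
```

```text
the job is handed in; nothing more can be done
None
```

The pan is home: it slid in under the coil, the tongue snapped through the rollers, and it stopped firmly at 9.4 N. The keeper post then met the front of the pan at about 5 N, the bystanders were left alone, and I handed the job in at about 23 s.

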